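# Feel both bench toggles and switch on what is off

## Robot

A 6-joint arm with a two-finger parallel gripper is mounted at the origin on a cart in front of the work surface, level with it; the furniture and walls round the work are solid. World frame = base frame: x ahead of the robot, y to its left, z up, the work surface at z = 0. Lengths are in mm, angles in rad, forces in N, time in s.
With the tool pointing down it reaches from about 300 to 775 mm from the base axis. Payload 14.6 kg.
Tool frame: the origin (TCP) lies at the very end of the fingers, on their centre line; the grasp point (between the pads) lies 19 mm behind it; z points along the fingers, y is the line along which they close (so a half turn about z gives the same grasp; the last joint's range is limited). The gripper opens to 94 mm and grips with 3 to 60 N. Pads are 16 mm wide; open, the fingers measure 119 mm over their backs; the gripper's body (75 mm by 177 mm) begins 78 mm behind the grasp point.
Start: joints at [1.274, 0.3, 1.521, -0, 1.321, -0.067], TCP at [125.279, 535.532, 205.446] pointing down, gripper open.
Joint ranges: [-3.03, 3.03], [-0.79, 2.21], [0.23, 2.52], [-1.04, 4.18], [0, 3.07], [-2.55, 2.55]. Speed limits (rad/s): [2.22, 2.22, 2.57, 3.14, 3.14, 3.14].

## Interface

Orientations are given as [roll, pitch, yaw] about the fixed x, y, z axes, in that order (R = Rz(yaw) Ry(pitch) Rx(roll)).
In Python, from cell import manip gives the robot as it stands.
- The arm moves only by the tool servo_tool, never from a script. Its argument "motion" is a list that holds one entry, the list of rows, each a list of 7 numbers: the shift along the world's x, y, z as a fraction of full scale, then the turn, a rotation vector about the world's x, y, z as a fraction of full scale, then the closure, from 0 (fully open) to 1 (shut). In form: [[[x, y, z, rx, ry, rz, gripper], ...]]. A call has 1 to 10 rows; each row is the pose to reach, as a shift and turn from the pose commanded when the call began, turning the shorter way round; what a row does not reach only later rows make up. Full scale, the value 1, is 0.5 m for a shift and pi rad for a turn. A row lasts 1/10 s, in which the tool goes at most 50 mm and 8.59 degrees, less where a joint would pass 70% of its speed; a pose out of reach is approached as far as the arm can. A call with a number of a shift or a turn outside -1 to 1 is refused whole. A call with a gripper value outside its range is refused whole. The fingers move at their own pace and stop on an object; "newtons" is the grip in N (left out, the last holds). Time passes only in rows, so rows that repeat a pose let the fingers close. It gives the time, the measured TCP pose, the force, the opening and the grip force at its end, in the units of the state.
- manip.read_state(): the state, without advancing time (a new reading comes with each control period).
- manip.camera(name): name is "side" or "top"; returns a dict with "frame" (384x512x3 uint8, red, green, blue), "range_z" (384x512 float32, mm along the optical axis (not along the pixel's ray), 0 where there is no reading), "vfov" (degrees; the focal length in pixels is half the picture's height over the tangent of half this angle, whatever the lens; pixels are square), "cx", "cy" (the principal point, pixels), "cam_to_world" (4x4, takes a point from camera to world coordinates). Camera axes: x right, y down, z forward; pixel columns grow to the right and rows downward; lengths in mm; the calibration is good to about 2 mm. A picture is of the moment at which its call begins.
- manip.sign_off(): hands the job in; it is judged then, once.
The state is a dict: "clock": time; "joints": joint angles; "qd": joint speeds; "effort": joint torques, N m; "eef_pos": TCP position; "eef_rot": TCP orientation; "wrist_force": force on the tool from outside, world axes, zero at the start; "moment": the same for the moment, N m; "finger_gap": finger opening in mm; "finger_force": force on a finger pad.
Only numpy, scipy, OpenCV 4.12 (cv2) and the standard library are available. Lean on these libraries where they do the work, as an engineer would, in place of code of your own. Each camera call takes 0.05 s, during which the arm holds its last target. There are 200 camera calls.

## Task

Before the filling bench is started, both of its toggle switches must be on, levers leaning fully away from you; they have no lamps, so check them by touch. Feel the left lever first, pushing it towards on with the fingers: if it was off, throw it fully over, and if it is already on, leave it on. Then do the same with the right lever.

Things in the scene. Friction and masses are not known exactly. Their poses are not given: they have to be found in the camera images.
- switch_a_base: grey switch box 80 x 60 mm (x by y), 45 mm high, on an aluminium flange 108 x 62 x 5 mm screwed to the bench (it cannot move), one toggle lever on top. Origin: centre of the underside; z up, x points away from the robot to within 0.35 rad. The two boxes look alike; which is the left one (y > 0) varies.
- switch_a (a joint): toggle lever on switch_a_base; hinge along box y, 48 mm up over the box centre. Steel shaft 9 mm thick, black round-ended grip 15 mm thick, outermost point 68 mm from the hinge. rad: 0 = off, leans 0.5 to the robot (box -x); 0.5 = upright; 1 = on, leans 0.5 away (box +x) at a hard stop. Friction holds it; about 2 N at the grip moves it. Starts within 0.1 of off or on.
- switch_b_base: grey switch box 80 x 60 mm (x by y), 45 mm high, on an aluminium flange 108 x 62 x 5 mm screwed to the bench (it cannot move), one toggle lever on top. Origin: centre of the underside; z up, x points away from the robot to within 0.35 rad. The two boxes look alike; which is the left one (y > 0) varies.
- switch_b (a joint): toggle lever on switch_b_base; hinge along box y, 48 mm up over the box centre. Steel shaft 9 mm thick, black round-ended grip 15 mm thick, outermost point 68 mm from the hinge. rad: 0 = off, leans 0.5 to the robot (box -x); 0.5 = upright; 1 = on, leans 0.5 away (box +x) at a hard stop. Friction holds it; about 2 N at the grip moves it. Starts within 0.1 of off or on.

How it is judged:
By the outcome, as a careful person would: the job done as asked, in the order asked, and still so for the second after the job is handed in, with the robot touching nothing.
It also fails if it takes over 32 s, if anything falls off the work surface, if the arm or the gripper's body presses on something with over 40 N, if the wrist force passes 120 N, or if a joint passes its speed limit or range.

## Working session

There is one attempt and no reset: what is moved stays moved. The work goes in short steps, Python scripts to look and compute and a tool call to move; the robot and the scene stay as the last step left them, time stands still between calls to the robot, and variables do not carry over. Pictures are saved under pics/ and viewed, at most 10 in all, crops included, and the job is handed in when it is done.

Besides the shell and the picture viewer there is one more tool, called after ">>>" as name(argument=value, ...) on one line, values as JSON. servo_tool: Moves the arm, as the interface text tells. Its arguments: {"type":"object","properties":{"motion":{"type":"array"},"newtons":{"type":"number"}},"required":["motion"]}

```bash
mkdir -p pics; cat > h.py <<'E'
import numpy as np, cv2
from cell import manip
def cam(n):
    d=manip.camera(n); d['f']=192/np.tan(np.radians(d['vfov'])/2); return d
def cloud(d):
    z=d['range_z'].astype(float); v,u=np.mgrid[:384,:512]
    P=np.stack([(u-d['cx'])*z/d['f'],(v-d['cy'])*z/d['f'],z],-1)
    T=np.array(d['cam_to_world']); W=P@T[:3,:3].T+T[:3,3]; W[z==0]=np.nan; return W
E
python3 - <<'E'
from h import *
s=manip.read_state(); print(s)
ims=[]
for n in('top','side'):
    d=cam(n); W=cloud(d); np.save(n+'.npy',W); cv2.imwrite(n+'.png',d['frame'][...,::-1]); ims.append(d['frame'][...,::-1])
    print(n,np.round(d['cam_to_world'],2).tolist())
cv2.imwrite('pics/a.png',cv2.resize(np.vstack(ims),(800,1200))[:600]); cv2.imwrite('pics/b.png',cv2.resize(ims[1],(800,600)));
E
```

```text
{'clock': 0.0, 'joints': array([ 1.27441954e+00,  3.00491039e-01,  1.52159896e+00,  1.43318697e-05,
        1.32070247e+00, -6.66126433e-02]), 'qd': array([-2.31960768e-03,  3.01697413e-04, -8.11867109e-04,  1.32537829e-03,
       -7.06944820e-05, -5.29295728e-04]), 'effort': array([ 5.61427732e-04, -5.31784201e+01, -3.52737808e+01,  7.08972942e-02,
        2.43730098e-02, -7.03275646e-05]), 'eef_pos': array([125.18784054, 535.28450708, 204.86783579]), 'eef_rot': array([-3.14039643e+00, -9.37143913e-05,  2.91182490e+00]), 'wrist_force': array([-0.54064621,  0.30649855,  0.5459818 ]), 'moment': array([ 0.01577412, -0.04191601,  0.07735276]), 'finger_force': 0.0, 'finger_gap': 94.11071278230045}
top [[-0.02, -1.0, 0.09, 430.37], [-1.0, 0.02, 0.01, -6.53], [-0.01, -0.09, -1.0, 918.89], [0.0, 0.0, 0.0, 1.0]]
side [[-0.94, -0.22, 0.25, 282.55], [-0.33, 0.61, -0.72, 592.83], [0.01, -0.76, -0.65, 614.87], [0.0, 0.0, 0.0, 1.0]]
```

View pics/a.png

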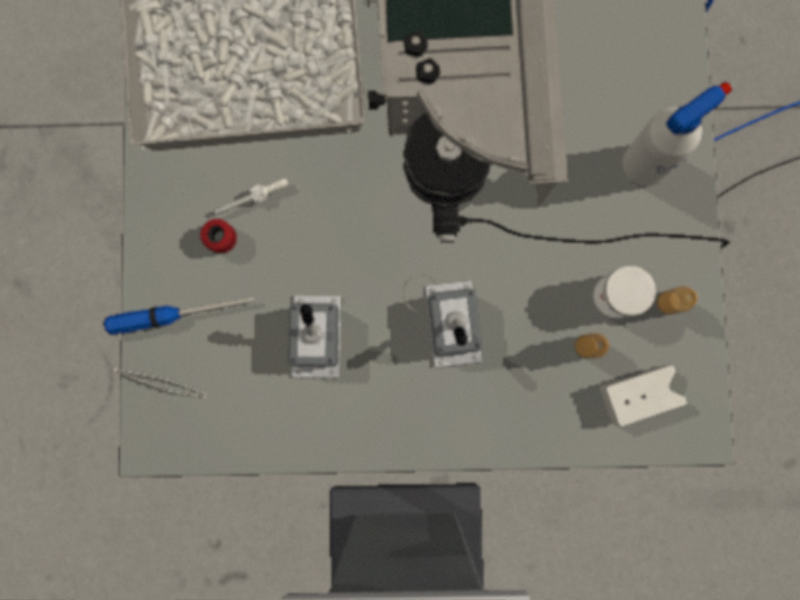

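View pics/b.png

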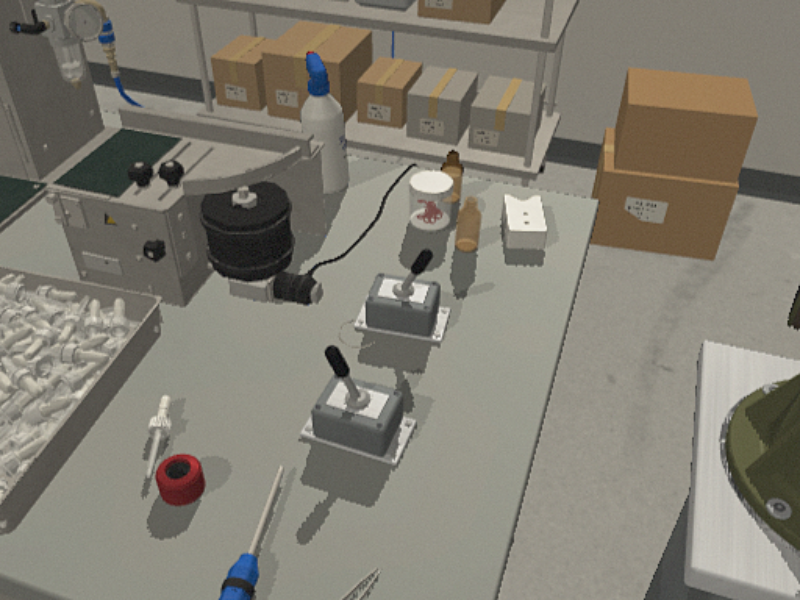

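Top view: the left switch (box about (315,337)) has its grip at (307,315), leaning away, so it looks on. The right switch (box about (453,323)) has its grip at (460,335), leaning towards the robot, so it looks off. The side view agrees.

```bash
python3 - <<'E'
from h import *
C=[np.load(n+'.npy').reshape(-1,3) for n in('top','side')]
T=np.load('top.npy')
for nm,(u,v) in dict(L=(315,337),R=(453,323)).items():
    c=T[int(v*.64),int(u*.64)]; 
    for n,W in zip(('top','side'),C):
        near=np.hypot(*(W[:,:2]-c[:2]).T)<75
        b=W[near&(W[:,2]>38)&(W[:,2]<52)]
        r=cv2.minAreaRect(b[:,:2].astype(np.float32))
        fl=W[near&(W[:,2]>3.5)&(W[:,2]<52)]
        g=W[near&(W[:,2]>80)]
        top=g[g[:,2]>g[:,2].max()-6].mean(0)
        print(nm,n,np.round(r[0]),np.round(r[1]),round(r[2],1),'zmed',np.median(b[:,2]).round(1),'fl',cv2.minAreaRect(fl[:,:2].astype(np.float32)),'grip',g.mean(0).round(),'top',top.round(),g[:,2].max().round(1))
E
```

```text
L top [484. 108.] [60. 79.] 88.8 zmed 44.4 fl ((488.9758605957031, 86.8043441772461), (102.13077545166016, 116.94570922851562), 88.52830505371094) grip [504. 106. 100.] top [509. 107. 107.] 110.0
L side [484. 110.] [61. 80.] 88.8 zmed 45.9 fl ((471.3526611328125, 103.55491638183594), (131.9282684326172, 113.0487289428711), 60.5864143371582) grip [504. 112.  97.] top [509. 110. 108.] 110.8
R top [496. -72.] [80. 60.] 5.2 zmed 44.6 fl ((493.4596252441406, -65.33827209472656), (116.91159057617188, 98.90757751464844), 19.52587890625) grip [475. -74. 100.] top [470. -75. 107.] 109.9
R side [497. -70.] [80. 63.] 4.3 zmed 46.0 fl ((499.11175537109375, -58.91977310180664), (128.72593688964844, 84.66812896728516), 4.9566264152526855) grip [475. -69.  97.] top [471. -71. 108.] 111.4
```

>>> servo_tool(motion=[[[0.67, -0.852, -0.09, 0, 0, 0.068, 1], [0.67, -0.852, -0.09, 0, 0, 0.068, 1], [0.67, -0.852, -0.09, 0, 0, 0.068, 1], [0.67, -0.852, -0.09, 0, 0, 0.068, 1], [0.67, -0.852, -0.09, 0, 0, 0.068, 1], [0.67, -0.852, -0.09, 0, 0, 0.068, 1], [0.67, -0.852, -0.09, 0, 0, 0.068, 1], [0.67, -0.852, -0.09, 0, 0, 0.068, 1], [0.67, -0.852, -0.09, 0, 0, 0.068, 1], [0.67, -0.852, -0.09, 0, 0, 0.068, 1]]], newtons=20)

```text
clock: 1.1
eef_pos: [433.0, 143.4, 164.1]
eef_rot: [3.142, 0.0, 3.125]
wrist_force: [0.6, 0.6, 0.6]
finger_gap: 17.5
finger_force: 0.0
```

>>> servo_tool(motion=[[[0, 0, 0, 0, 0, 0, 1], [0, 0, 0, 0, 0, 0, 1], [0, 0, 0, 0, 0, 0, 1]]])

```text
clock: 1.4
eef_pos: [431.6, 146.0, 164.2]
eef_rot: [3.142, -0.0, 3.126]
wrist_force: [0.3, 0.5, -0.2]
finger_gap: 0.4
finger_force: 0.0
```

>>> servo_tool(motion=[[[0.06, -0.074, 0, 0, 0, 0, 1], [0.06, -0.074, -0.06, 0, 0, 0, 1], [0.06, -0.074, -0.158, 0, 0, 0, 1], [0.06, -0.074, -0.158, 0, 0, 0, 1], [0.06, -0.074, -0.158, 0, 0, 0, 1], [0.06, -0.074, -0.158, 0, 0, 0, 1]]])

```text
clock: 2.0
eef_pos: [463.0, 109.2, 87.5]
eef_rot: [3.141, 0.003, 3.127]
wrist_force: [0.2, 0.3, -0.8]
finger_gap: 0.4
finger_force: 0.0
```

Feel forward in small steps.

>>> servo_tool(motion=[[[0.01, 0, 0, 0, 0, 0, 1], [0.02, 0, 0, 0, 0, 0, 1], [0.026, 0, 0, 0, 0, 0, 1], [0.032, 0, 0, 0, 0, 0, 1], [0.036, 0, 0, 0, 0, 0, 1], [0.036, 0, 0, 0, 0, 0, 1]]])

```text
clock: 2.6
eef_pos: [480.3, 108.3, 85.2]
eef_rot: [-3.142, -0.0, 3.125]
wrist_force: [-0.3, -0.8, -0.2]
finger_gap: 0.2
finger_force: 0.0
```

>>> servo_tool(motion=[[[0.004, 0, 0, 0, 0, 0, 1], [0.004, 0, 0, 0, 0, 0, 1]]])

```text
clock: 2.8
eef_pos: [482.3, 108.3, 85.2]
eef_rot: [-3.142, -0.0, 3.125]
wrist_force: [-0.7, 0.5, 0.3]
finger_gap: 0.6
finger_force: 0.0
```

>>> servo_tool(motion=[[[0.004, 0, 0, 0, 0, 0, 1], [0.004, 0, 0, 0, 0, 0, 1]]])

```text
clock: 3.0
eef_pos: [484.3, 108.3, 85.3]
eef_rot: [3.142, 0.0, 3.125]
wrist_force: [-0.2, -0.5, 0.4]
finger_gap: 0.3
finger_force: 0.0
```

>>> servo_tool(motion=[[[0.004, 0, 0, 0, 0, 0, 1], [0.004, 0, 0, 0, 0, 0, 1]]])

```text
clock: 3.2
eef_pos: [486.1, 108.3, 85.2]
eef_rot: [-3.142, -0.0, 3.125]
wrist_force: [-1.0, 0.4, -0.1]
finger_gap: 0.7
finger_force: 0.4
```

>>> servo_tool(motion=[[[0.004, 0, 0, 0, 0, 0, 1], [0.004, 0, 0, 0, 0, 0, 1]]])

```text
clock: 3.4
eef_pos: [488.0, 108.3, 85.1]
eef_rot: [-3.142, -0.001, 3.125]
wrist_force: [-2.5, 0.5, -0.9]
finger_gap: 0.2
finger_force: 1.0
```

>>> servo_tool(motion=[[[0.004, 0, 0, 0, 0, 0, 1], [0.004, 0, 0, 0, 0, 0, 1]]])

```text
clock: 3.6
eef_pos: [489.8, 108.3, 85.0]
eef_rot: [-3.141, -0.001, 3.125]
wrist_force: [-5.3, -0.3, 0.7]
finger_gap: 0.6
finger_force: 2.3
```

>>> servo_tool(motion=[[[0.004, 0, 0, 0, 0, 0, 1], [0.004, 0, 0, 0, 0, 0, 1]]])

```text
clock: 3.8
eef_pos: [490.4, 108.3, 84.6]
eef_rot: [-3.141, -0.005, 3.125]
wrist_force: [-14.1, 0.7, 4.0]
finger_gap: 0.7
finger_force: 7.2
```

>>> servo_tool(motion=[[[0.004, 0, 0, 0, 0, 0, 1], [0.004, 0, 0, 0, 0, 0, 1]]])

```text
clock: 4.0
eef_pos: [490.9, 108.4, 84.4]
eef_rot: [-3.141, -0.009, 3.126]
wrist_force: [-24.7, -0.2, 10.4]
finger_gap: 0.5
finger_force: 13.1
```

>>> servo_tool(motion=[[[-0.04, 0, 0, 0, 0, 0, 1], [-0.08, 0, 0, 0, 0, 0, 1], [-0.08, 0, 0.08, 0, 0, 0, 1], [-0.08, 0, 0.14, 0, 0, 0, 1], [-0.08, 0, 0.14, 0, 0, 0, 1]]])

```text
clock: 4.5
eef_pos: [456.2, 108.6, 159.2]
eef_rot: [3.14, 0.007, 3.125]
wrist_force: [-0.7, 0.3, -0.9]
finger_gap: 0.3
finger_force: 0.0
```

>>> servo_tool(motion=[[[-0.062, -0.1, 0, 0, 0, 0.033, 1], [-0.062, -0.2, 0, 0, 0, 0.033, 1], [-0.062, -0.3, 0, 0, 0, 0.033, 1], [-0.062, -0.372, 0, 0, 0, 0.033, 1], [-0.062, -0.372, -0.07, 0, 0, 0.033, 1], [-0.062, -0.372, -0.14, 0, 0, 0.033, 1], [-0.062, -0.372, -0.14, 0, 0, 0.033, 1], [-0.062, -0.372, -0.14, 0, 0, 0.033, 1]]])

```text
clock: 5.3
eef_pos: [423.3, -77.6, 85.6]
eef_rot: [3.141, -0.001, -3.054]
wrist_force: [0.1, 0.1, -0.3]
finger_gap: 0.5
finger_force: 0.0
```

>>> servo_tool(motion=[[[0.02, 0.002, 0, 0, 0, 0, 1], [0.04, 0.0035, 0, 0, 0, 0, 1], [0.048, 0.004, 0, 0, 0, 0, 1], [0.056, 0.005, 0, 0, 0, 0, 1], [0.06, 0.005, 0, 0, 0, 0, 1], [0.064, 0.0055, 0, 0, 0, 0, 1], [0.064, 0.0055, 0, 0, 0, 0, 1]]])

```text
clock: 6.0
eef_pos: [455.2, -74.9, 85.2]
eef_rot: [-3.142, -0.0, -3.054]
wrist_force: [-0.2, 0.0, 0.1]
finger_gap: 0.4
finger_force: 0.0
```

>>> servo_tool(motion=[[[0.006, 0.0005, 0, 0, 0, 0, 1], [0.012, 0.001, 0, 0, 0, 0, 1], [0.018, 0.0015, 0, 0, 0, 0, 1], [0.024, 0.002, 0, 0, 0, 0, 1]]])

```text
clock: 6.4
eef_pos: [467.4, -73.9, 85.3]
eef_rot: [-3.142, -0.0, -3.054]
wrist_force: [-2.4, -0.3, 2.4]
finger_gap: 0.3
finger_force: 1.4
```

>>> servo_tool(motion=[[[0.008, 0.0007, 0, 0, 0, 0, 1], [0.016, 0.0014, 0, 0, 0, 0, 1], [0.024, 0.002, 0, 0, 0, 0, 1], [0.032, 0.0028, 0, 0, 0, 0, 1]]])

```text
clock: 6.8
eef_pos: [483.5, -72.5, 85.2]
eef_rot: [3.142, -0.0, -3.054]
wrist_force: [-2.9, -1.2, 2.5]
finger_gap: 0.5
finger_force: 1.8
```

>>> servo_tool(motion=[[[0.008, 0.0007, 0, 0, 0, 0, 1], [0.016, 0.0014, 0, 0, 0, 0, 1], [0.024, 0.002, 0, 0, 0, 0, 1], [0.024, 0.002, 0, 0, 0, 0, 1]]])

```text
clock: 7.2
eef_pos: [495.5, -71.4, 85.0]
eef_rot: [3.142, 0.0, -3.054]
wrist_force: [-0.9, -0.2, -0.3]
finger_gap: 0.5
finger_force: 0.5
```

>>> servo_tool(motion=[[[0.005, 0.0004, 0, 0, 0, 0, 1], [0.01, 0.0009, 0, 0, 0, 0, 1], [0.01, 0.0009, 0, 0, 0, 0, 1]]])

```text
clock: 7.5
eef_pos: [500.4, -71.0, 85.2]
eef_rot: [-3.142, 0.0, -3.054]
wrist_force: [-1.9, -0.2, 0.1]
finger_gap: 0.5
finger_force: 0.8
```

>>> servo_tool(motion=[[[0.005, 0.0004, 0, 0, 0, 0, 1], [0.005, 0.0004, 0, 0, 0, 0, 1]]])

```text
clock: 7.7
eef_pos: [502.3, -70.9, 85.1]
eef_rot: [3.141, -0.002, -3.054]
wrist_force: [-5.4, -0.9, 1.2]
finger_gap: 0.7
finger_force: 2.9
```

>>> servo_tool(motion=[[[0.004, 0.0004, 0, 0, 0, 0, 1], [0.004, 0.0004, 0, 0, 0, 0, 1]]])

```text
clock: 7.9
eef_pos: [502.9, -70.8, 84.8]
eef_rot: [3.141, -0.005, -3.054]
wrist_force: [-15.4, -2.8, 5.6]
finger_gap: 0.3
finger_force: 8.2
```

>>> servo_tool(motion=[[[0.004, 0.0004, 0, 0, 0, 0, 1], [0.004, 0.0004, 0, 0, 0, 0, 1]]])

```text
clock: 8.1
eef_pos: [503.4, -70.7, 84.5]
eef_rot: [3.141, -0.009, -3.054]
wrist_force: [-26.6, -4.6, 12.0]
finger_gap: 0.7
finger_force: 14.4
```

>>> servo_tool(motion=[[[-0.04, -0.004, 0, 0, 0, 0, 1], [-0.1, -0.01, 0, 0, 0, 0, 1], [-0.16, -0.015, 0.08, 0, 0, 0, 1], [-0.2, -0.015, 0.16, 0, 0, 0, 1], [-0.24, -0.015, 0.24, 0, 0, 0, 1], [-0.24, -0.015, 0.3, 0, 0, 0, 1], [-0.24, -0.015, 0.3, 0, 0, 0, 1]]])

```text
clock: 8.8
eef_pos: [388.1, -78.4, 239.5]
eef_rot: [-3.139, 0.008, -3.054]
wrist_force: [-0.7, 0.2, -0.2]
finger_gap: -0.1
finger_force: 0.0
```

```bash
python3 - <<'E'
from h import *
d=cam('side'); W=cloud(d).reshape(-1,3); cv2.imwrite('pics/c.png',cv2.resize(d['frame'][150:310,160:320,::-1],(600,600)))
for c in((484,109),(496,-71)):
    n=(np.hypot(*(W[:,:2]-c).T)<60)&(W[:,2]>80)&(W[:,2]<125); g=W[n]; print(g.mean(0).round(),g[g[:,2]>g[:,2].max()-6].mean(0).round(),g[:,2].max().round(1))
E
```

```text
[507. 112.  96.] [513. 110. 107.] 110.3
[519. -65.  96.] [525. -66. 107.] 109.8
```

View pics/c.png

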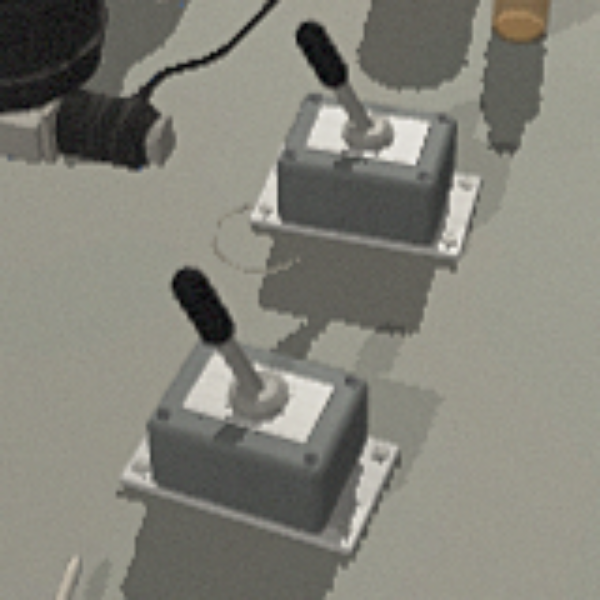

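Both levers (grips at (200,305) and (320,55) in the crop) lean fully away from the robot, 29 mm at the tip, and the arm is clear.

```bash
python3 -c "
from cell import manip; print(manip.sign_off())"
```

```text
the job is handed in; nothing more can be done
None
```

Both switches are on and the job is handed in: the left lever was already on and I pushed it to its stop, the right was off and I threw it fully over, with the arm clear at about 8.9 s.

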